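# Lock the cutting bed and scrape the offcuts into its trough

### The arm

A 7-joint arm with a two-finger parallel gripper is mounted at the origin on the work surface. World frame = base frame: x ahead of the robot, y to its left, z up, the work surface at z = 0. Lengths are in m, angles in rad, forces in N, time in s.
With the tool pointing down it reaches from about 0.425 to 0.975 m from the base axis. Payload 16.7 kg.
Tool frame: the origin (TCP) lies at the very end of the fingers, on their centre line; the grasp point (between the pads) lies 19 mm behind it; z points along the fingers, y is the line along which they close (so a half turn about z gives the same grasp; the last joint's range is limited). The gripper opens to 85 mm and grips with 20 to 120 N. Pads are 22 mm wide; open, the fingers measure 114 mm over their backs; the gripper's body (76 mm by 85 mm) begins 54 mm behind the grasp point. The pads swing forward as they close: fully open they stand 13 mm farther back than shut.
Start: joints at [1.06, 0.426, 0.074, 1.606, -0.034, 1.111, -0.067], TCP at [0.238, -0.632, 0.204] pointing down, gripper open.
Joint ranges: [-2.85, 2.85], [-0.5, 2.14], [-1.23, 1.37], [0.21, 2.46], [-1.02, 4.16], [0.16, 2.05], [-2.73, 2.73]. Speed limits (rad/s): [1.89, 1.89, 2.39, 2.39, 3.01, 3.01, 3.01].

### API

Orientations are given as [roll, pitch, yaw] about the fixed x, y, z axes, in that order (R = Rz(yaw) Ry(pitch) Rx(roll)).
In Python, from plant import monitor, cams, ctrl gives the robot as it stands.
- The arm moves only by the tool arm_command, never from a script. Its argument "commands" is a list of rows, each an object with "linear": the shift along the tool's x, y, z in units of 5 cm (1.0 is 5 cm), a list of three; "yaw": the turn about the tool's z in units of 0.12 rad (1.0 is 0.12 rad); "fingers": the closure, from 0 (fully open) to 1 (shut). In form: [{"linear": [x, y, z], "yaw": yaw, "fingers": fingers}, ...]. A call has 1 to 5 rows; each row shifts and turns the commanded pose from where the row before left it, along the tool's axes as they then stand; what a row does not reach is not made up. A row lasts 1/10 s, in which the tool goes at most 50 mm and 8.59 degrees, less where a joint would pass 70% of its speed; a pose out of reach is approached as far as the arm can. A call with a number of a shift or a turn outside -1 to 1 is refused whole. A call with a gripper value outside its range is refused whole. The fingers move at their own pace and stop on an object; "force" is the grip in N (left out, the last holds). Time passes only in rows, so rows that do not move let the fingers close. It gives the time, the measured TCP pose, the force, the opening and the grip force at its end, in the units of the state.
- monitor.observe(): the state, without advancing time (a new reading comes with each control period).
- cams.read_camera(name): name is "scene" or "top"; returns a dict with "img" (420x560x3 uint8, red, green, blue), "fx", "fy", "cx", "cy" (pixels), "dist_coeffs" ([k1, k2, p1, p2, k3] as OpenCV has them; the pictures are not rectified), "eye" and "orientation" of the camera in the world. Camera axes: x right, y down, z forward; pixel columns grow to the right and rows downward; lengths in m; the calibration is good to about 2 mm. A picture is of the moment at which its call begins. There is no depth.
- ctrl.close_job(): hands the job in; it is judged then, once.
The state is a dict: "clock": time; "joint_pos": joint angles; "qd": joint speeds; "joint_torque": joint torques, N m; "position": TCP position; "eef_rot": TCP orientation; "contact_force": force on the tool from outside, world axes, zero at the start; "moment": the same for the moment, N m; "width": finger opening in m; "grip_force": force on a finger pad.
Only numpy, scipy, OpenCV 4.12 (cv2) and the standard library are available. Lean on these libraries where they do the work, as an engineer would, in place of code of your own. Each camera call takes 0.05 s, during which the arm holds its last target. There are 200 camera calls.

### The job

The cutting bed is cluttered with four loose offcuts and its clamp collar has been left open. First turn the collar so that its pointer lines up with the brass mark, then take the scraper block and push all four offcuts over the bed's open edge into the trough, without touching them with the fingers. Finally stand the scraper upright, wholly on its rubber mat again, leaving the collar on its mark and the other things on the bench where they are.

Things in the scene. Friction and masses are not known exactly. Their poses are not given: they have to be found in the camera images.
- bed: Fixed steel cutting bed, flat top 50 mm above the bench, x -100 to +100 mm, y -140 to +150 mm. Rims 10 mm wide and 12 mm high stand inside the outline along the -x, +x and +y edges, leaving a free surface 180 mm wide; the -y edge is open. Origin at bench level, z up. A grey ear 35 mm high at +x carries the collar, its axis at x +165 mm, y 0.
- trough (a point): Middle of the floor of the waste trough along the bed's open edge, 5 mm above the bench, at x 0, y -187 mm of the bed. Inside it reaches from x -95 to +95 mm and from y -140 to -235 mm of the bed; its long outer wall is 40 mm, its two end walls 62 mm above the bench.
- collar (a joint): Angle of the clamp collar about its upright axis, rad: 0 = locked, pointer on the brass mark (pointer and bar along the bed's +y); positive = turned anticlockwise seen from above. Starts open at 0.65 to 1.3 and stays where it is left; turns from -0.6 to 1.5, without a stop at the mark.
- collar_grip (a point): Point on the collar's axis, 84 mm above the bench, in the middle of its grip bar. The bar is an upright aluminium slab across the top of the dark round collar (80 mm across): 80 mm long, 16 mm thick, from 62 to 92 mm above the bench. This frame turns with the collar; the bar runs along its y.
- collar_pointer (a point): Tip of the small aluminium pointer sticking out of the collar's foot below one end of the bar, 59 mm from the axis, 43 mm above the bench.
- mark (a point): Inner end of the brass mark, a raised rib 7 mm wide and 26 mm long on the grey ear, 65 mm from the collar's axis towards the bed's +y.
- scraper: Scraper block standing on its steel-edged foot: foot 130 mm along its x, 44 mm along its y, 30 mm high; on it a wooden handle rib 100 mm along x, 24 mm thick along y, from 30 to 80 mm above the underside. Origin at the middle of the underside. About 0.25 kg.
- scraper_end_a (a point): Middle of the +x end of the scraper's underside, 65 mm from its origin.
- scraper_end_b (a point): Middle of the -x end of the scraper's underside, 65 mm from its origin.
- mat: Fixed black rubber mat on which the scraper belongs and stands at the start: 190 mm along its x, 100 mm along its y, 4 mm thick. Origin at the middle of its underside.
- chip_a: Offcut: black rubber heel piece, D-shaped, about 48 x 40 mm, 10 mm thick, lying flat on the bed at the start. Origin at the middle of its underside.
- chip_b: Offcut: black rubber heel piece, D-shaped, about 48 x 40 mm, 10 mm thick, lying flat on the bed at the start. Origin at the middle of its underside.
- chip_c: Offcut: brown sole strip, 50 x 24 mm, 10 mm thick, lying flat on the bed at the start. Origin at the middle of its underside.
- chip_d: Offcut: brown sole wedge, about 48 x 38 mm, 10 mm thick, lying flat on the bed at the start. Origin at the middle of its underside.
- glue: Bystander, leave alone: white glue bottle, 64 mm across, 170 mm tall. Origin at its underside.
- jar: Bystander, leave alone: clear jar with a cap, 72 mm across, 90 mm tall. Origin at its underside.
- tin: Bystander, leave alone: flat polish tin, 80 mm across, 35 mm tall. Origin at its underside.
- hammer: Bystander, leave alone: hammer lying on the bench. Origin at its underside.
- driver: Bystander, leave alone: screwdriver lying on the bench. Origin at its underside.
- shoe: Bystander, leave alone: brown shoe, about 235 mm long, 104 mm tall. Origin at its underside.
Not all that is in view belongs to the job. Leave any green, orange or purple look-alike of the scraper alone.

How it is judged:
By the outcome, as a careful person would: the job done as asked, in the order asked, and still so for the second after the job is handed in, with the robot touching nothing.
It also fails if it takes over 64 s, if anything falls off the work surface, if the arm or the gripper's body presses on something with over 40 N, if the wrist force passes 120 N, or if a joint passes its speed limit or range.

## Working session

There is one attempt and no reset: what is moved stays moved. The work goes in short steps, Python scripts to look and compute and a tool call to move; the robot and the scene stay as the last step left them, time stands still between calls to the robot, and variables do not carry over. Pictures are saved under pics/ and viewed, at most 10 in all, crops included, and the job is handed in when it is done.

Besides the shell and the picture viewer there is one more tool, called after "Request:" as a command line: name --argument value ..., lists and objects as JSON in quotes. arm_command: Moves the arm, as the interface text tells. Shifts and turns lie within -1 to 1; 1 stands for 5 cm of shift or 0.12 rad of turn. Its arguments: {"type":"object","properties":{"commands":{"type":"array"},"force":{"type":"number"}},"required":["commands"]}

```bash
mkdir -p pics; ls; python3 - <<'E'
from plant import monitor,cams
import cv2,json
for n in("top","scene"):
    c=cams.read_camera(n); cv2.imwrite(f"pics/{n}0.png",c["img"][:,:,::-1])
    print({k:v for k,v in c.items() if k!="img"})
print(monitor.observe())
E
```

```text
pics
{'fx': 407.54973251271616, 'fy': 407.54973251271616, 'cx': 276.4651200056993, 'cy': 207.7410213054318, 'dist_coeffs': array([-0.00642439,  0.        ,  0.        ,  0.        ,  0.        ]), 'eye': array([0.37133926, 0.00285889, 1.36863314]), 'orientation': array([-3.04282758,  0.01306174, -1.54200044])}
{'fx': 517.6652511439122, 'fy': 517.6652511439122, 'cx': 282.7866303122682, 'cy': 211.77905158613834, 'dist_coeffs': array([0.06036192, 0.        , 0.        , 0.        , 0.        ]), 'eye': array([1.09936616, 1.19828295, 1.38868301]), 'orientation': array([-2.34319505,  0.01393931,  2.66074633])}
{'clock': 0.1, 'joint_pos': array([ 1.06046193,  0.42661353,  0.07385126,  1.60652559, -0.03411249,
        1.11077144, -0.06712984]), 'qd': array([-7.29220815e-05, -2.58637417e-04,  2.22420286e-03, -1.14222388e-03,
       -1.43660283e-03,  4.43907309e-04, -3.27690694e-04]), 'joint_torque': array([ 1.09669301e-02, -9.51527166e+01,  3.77301559e+00, -4.64401245e+01,
        1.97439623e-02,  6.43219304e-03,  8.58366093e-05]), 'position': array([ 0.23816008, -0.63118738,  0.20342557]), 'eef_rot': array([-3.14053526e+00,  5.79906583e-05,  3.60769531e-01]), 'contact_force': array([-0.82639965, -0.09353579, -0.31116918]), 'moment': array([-0.03760001,  0.02023982,  0.03950166]), 'grip_force': 0.0, 'width': 0.08526907951379821}
```

View pics/top0.png

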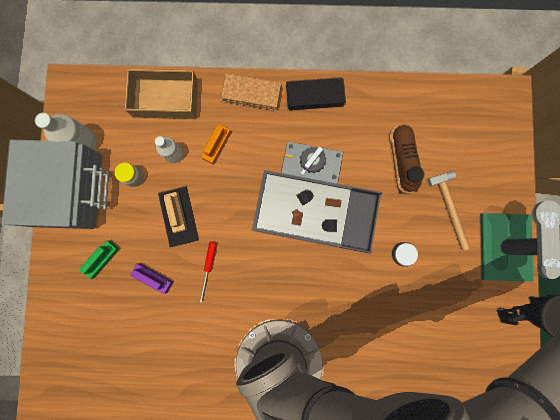

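View pics/scene0.png

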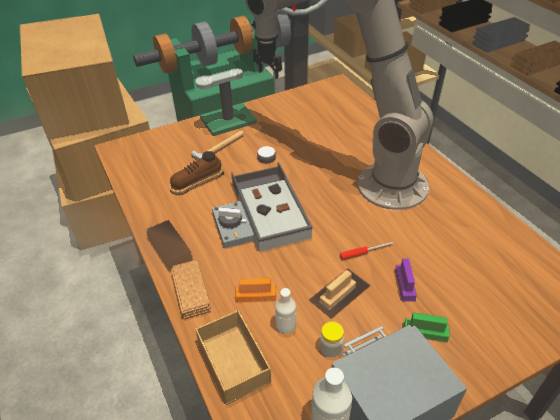

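The top view looks straight down, with world +x up and +y to the left. The bed is centred near pixel (315,210), with the trough on its right. The collar is at (314,159) with the brass mark at (290,157), and the scraper stands on its mat at (177,213). The scene view agrees with this. Next I'll enlarge the work area.

```bash
cat > h.py <<'E'
import numpy as np,cv2
from scipy.spatial.transform import Rotation as R
from plant import monitor,cams,ctrl
def cam(n):
    c=cams.read_camera(n); c["K"]=np.array([[c["fx"],0,c["cx"]],[0,c["fy"],c["cy"]],[0,0,1]])
    c["R"]=R.from_euler("xyz",c["orientation"]).as_matrix(); return c
def world(c,uv,z):
    p=cv2.undistortPoints(np.array(uv,float).reshape(-1,1,2),c["K"],c["dist_coeffs"]).reshape(-1,2)
    d=np.c_[p,np.ones(len(p))]@c["R"].T
    return c["eye"]+d*((z-c["eye"][2])/d[:,2])[:,None]
def proj(c,P):
    P=np.array(P,float).reshape(-1,3); Rt=c["R"].T
    return cv2.projectPoints(P,cv2.Rodrigues(Rt)[0],-Rt@c["eye"],c["K"],c["dist_coeffs"])[0].reshape(-1,2)
def crop(c,x0,y0,x1,y1,s,f):
    cv2.imwrite(f,cv2.resize(c["img"][y0:y1,x0:x1,::-1],None,fx=s,fy=s,interpolation=cv2.INTER_CUBIC))
E
python3 - <<'E'
from h import *
c=cam("top"); crop(c,152,134,390,256,3.36,"pics/top1.png")
E
```

```text
(no output)
```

View pics/top1.png

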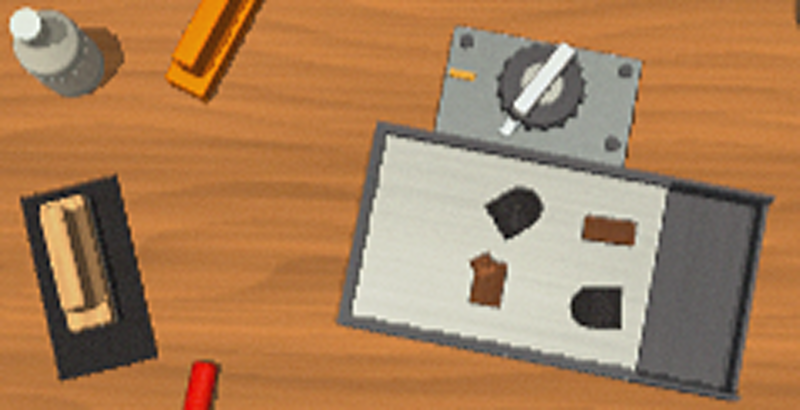

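The crop shows the bed's rim corners at (379,123) and (340,322), and its open edge running from (668,184) to (637,369). The collar's pointer tip is at (503,131), pointing down-left. The mat corners are (23,199), (116,176), (157,355) and (62,379), with the scraper foot spanning (40,204) to (73,332).

```bash
cat >> h.py <<'E'
from scipy.optimize import least_squares
def T(p,L):
    L=np.array(L,float); c,s=np.cos(p[2]),np.sin(p[2])
    return np.c_[p[0]+c*L[:,0]-s*L[:,1],p[1]+s*L[:,0]+c*L[:,1],L[:,2]]
def fit(c,L,uv,p0):
    r=least_squares(lambda p:(proj(c,T(p,L))-uv).ravel(),p0); return r.x,np.sqrt(np.mean(r.fun**2))
def cp(U,s=3.36,o=(152,134)): return (np.array(U,float)+.5)/s-.5+np.array(o)
def rect(a,b,z): return [(a,b,z),(-a,b,z),(-a,-b,z),(a,-b,z)]
E
cat > f.py <<'E'
from h import *
c=cam("top")
bed,e=fit(c,[(.1,.15,.062),(-.1,.15,.062),(.09,-.14,.05),(-.09,-.14,.05)],cp([(379,123),(340,322),(668,184),(637,369)]),[.55,0,-.1]);print("bed",bed,e)
mat,e=fit(c,[(.095,.05,.004),(.095,-.05,.004),(-.095,-.05,.004),(-.095,.05,.004)],cp([(23,199),(116,176),(157,355),(62,379)]),[.4,.4,0]);print("mat",mat,e)
scr,e=fit(c,[(.065,.022,.034),(-.065,.022,.034)],cp([(40,205),(73,332)]),mat);print("scr",scr,e)
ax=T(bed,[(.165,0,.043)])[0]
pt=world(c,cp([(503,131)]),.043)[0]
d=pt-ax;print("axis",ax,"ptr r",np.hypot(*d[:2]),"ang",np.arctan2(-d[0],d[1])-bed[2])
b=world(c,cp([(568,49),(517,114)]),.092);print("bar mid",b.mean(0),"len",np.linalg.norm(b[0]-b[1]),"ang",np.arctan2(b[0,0]-b[1,0],b[1,1]-b[0,1])*-1-bed[2])
bi=lambda w:(np.array([[np.cos(bed[2]),np.sin(bed[2])],[-np.sin(bed[2]),np.cos(bed[2])]])@(w[:2]-bed[:2])).round(3)
for n,q in dict(Dblk=(516,211),strip=(609,229),wedge=(488,281),Dblk2=(598,307)).items(): print(n,bi(world(c,cp([q]),.06)[0]))
im=cv2.resize(c["img"][134:256,152:390,::-1],None,fx=3.36,fy=3.36,interpolation=cv2.INTER_CUBIC)
def ol(p,L,col):
    u=(proj(c,T(p,L))-[152,134]+.5)*3.36-.5; cv2.polylines(im,[u.round().astype(np.int32)],True,col,1)
ol(bed,[(.1,.15,.062),(-.1,.15,.062),(-.1,-.14,.062),(.1,-.14,.062)],(0,0,255))
ol(bed,[(.09,.14,.05),(-.09,.14,.05),(-.09,-.14,.05),(.09,-.14,.05)],(0,255,0))
ol(mat,rect(.095,.05,.004),(0,255,0));ol(scr,rect(.065,.022,.034),(0,0,255));ol(scr,rect(.05,.012,.084),(255,0,0))
ang=np.arctan2(-d[0],d[1])
ol([ax[0],ax[1],ang],rect(.008,.04,.092),(255,0,0));ol([ax[0],ax[1],ang],[(0,0,.043),(0,.059,.043)],(0,0,255))
ol(bed,[(.1615,.065,.035),(.1685,.065,.035),(.1685,.091,.035),(.1615,.091,.035)],(255,0,255))
cv2.imwrite("pics/ov.png",im)
E
python3 f.py
```

```text
bed [ 0.50250625 -0.06484569 -0.1533187 ] 0.49517584969663747
mat [0.46905065 0.35470806 0.27169031] 0.5216480317209501
scr [0.48091052 0.35890236 0.30750774] 0.02248923581227748
axis [ 0.66557075 -0.09004428  0.043     ] ptr r 0.057233360339381166 ang 1.057823641409746
bar mid [ 0.65995186 -0.08890212  0.092     ] len 0.07933208606146626 ang -0.7831643843643519
Dblk [0.037 0.002]
strip [ 0.036 -0.088]
wedge [-0.034  0.017]
Dblk2 [-0.04  -0.091]
```

View pics/ov.png

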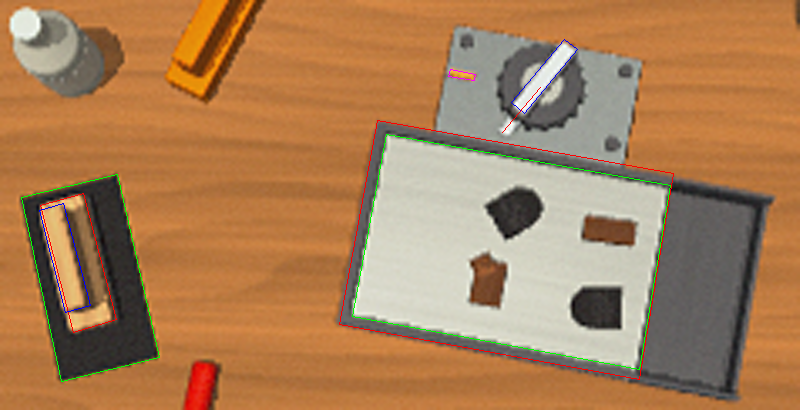

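The bed and mat fits hold. The overlay lies on the rims, the mark and the mat, and the pointer radius measures 57 mm against the given 59. The collar angle is about 1.07 and its axis is near (0.661, -0.090). I'll move above the collar.

Request:
arm_command --commands '[{"linear": [0.39,-0.24,0],"yaw": 0,"fingers": 0},{"linear": [0.78,-0.48,0],"yaw": 0,"fingers": 0},{"linear": [0.78,-0.48,0],"yaw": 0,"fingers": 0},{"linear": [0.78,-0.48,0],"yaw": 0,"fingers": 0},{"linear": [0.78,-0.48,0],"yaw": 0,"fingers": 0}]' --force 60

```text
clock: 0.7
position: [0.3651, -0.4669, 0.204]
eef_rot: [-3.142, -0.0, 0.361]
contact_force: [0.8, -0.2, -0.3]
width: 0.0854
grip_force: 0.0
```

Request:
arm_command --commands '[{"linear": [0.78,-0.48,0],"yaw": 0,"fingers": 0},{"linear": [0.78,-0.48,0],"yaw": 0,"fingers": 0},{"linear": [0.78,-0.48,0],"yaw": 0,"fingers": 0},{"linear": [0.78,-0.48,0],"yaw": 0,"fingers": 0},{"linear": [0.78,-0.48,0],"yaw": 0,"fingers": 0}]'

```text
clock: 1.2
position: [0.5053, -0.2858, 0.2041]
eef_rot: [3.141, -0.0, 0.361]
contact_force: [0.1, 0.1, 0.7]
width: 0.0852
grip_force: 0.0
```

Request:
arm_command --commands '[{"linear": [0.78,-0.48,0],"yaw": 0,"fingers": 0},{"linear": [0.78,-0.48,0],"yaw": 0,"fingers": 0},{"linear": [0.78,-0.48,0],"yaw": 0,"fingers": 0},{"linear": [0.78,-0.48,0],"yaw": 0,"fingers": 0},{"linear": [0.78,-0.48,0],"yaw": 0,"fingers": 0}]'

```text
clock: 1.7
position: [0.6454, -0.1048, 0.204]
eef_rot: [3.142, 0.0, 0.361]
contact_force: [0.6, -0.9, 0.5]
width: 0.0854
grip_force: 0.0
```

Request:
arm_command --commands '[{"linear": [0,0,0],"yaw": 1,"fingers": 0},{"linear": [0,0,0],"yaw": 1,"fingers": 0}]'

```text
clock: 1.9
position: [0.645, -0.1045, 0.2034]
eef_rot: [-3.141, 0.001, 0.119]
contact_force: [-0.1, -0.2, 1.1]
width: 0.0855
grip_force: 0.0
```

A positive yaw command lowers the world yaw, so I need about -19.8 rows to reach a yaw of 2.49.

Request:
arm_command --commands '[{"linear": [0,0,0],"yaw": -1,"fingers": 0},{"linear": [0,0,0],"yaw": -1,"fingers": 0},{"linear": [0,0,0],"yaw": -1,"fingers": 0},{"linear": [0,0,0],"yaw": -1,"fingers": 0},{"linear": [0,0,0],"yaw": -1,"fingers": 0}]'

```text
clock: 2.4
position: [0.6444, -0.1063, 0.2039]
eef_rot: [-3.141, 0.0, 0.726]
contact_force: [-1.2, -0.4, 0.7]
width: 0.0853
grip_force: 0.0
```

Request:
arm_command --commands '[{"linear": [0,0,0],"yaw": -1,"fingers": 0},{"linear": [0,0,0],"yaw": -1,"fingers": 0},{"linear": [0,0,0],"yaw": -1,"fingers": 0},{"linear": [0,0,0],"yaw": -1,"fingers": 0},{"linear": [0,0,0],"yaw": -1,"fingers": 0}]'

```text
clock: 2.9
position: [0.6444, -0.1063, 0.2038]
eef_rot: [-3.141, 0.0, 1.326]
contact_force: [-0.4, -0.4, 0.1]
width: 0.0854
grip_force: 0.0
```

Request:
arm_command --commands '[{"linear": [0,0,0],"yaw": -1,"fingers": 0},{"linear": [0,0,0],"yaw": -1,"fingers": 0},{"linear": [0,0,0],"yaw": -1,"fingers": 0},{"linear": [0,0,0],"yaw": -1,"fingers": 0},{"linear": [0,0,0],"yaw": -1,"fingers": 0}]'

```text
clock: 3.4
position: [0.6444, -0.1064, 0.2038]
eef_rot: [-3.141, -0.0, 1.926]
contact_force: [-0.2, -0.3, -0.2]
width: 0.0855
grip_force: 0.0
```

Request:
arm_command --commands '[{"linear": [0,0,0],"yaw": -1,"fingers": 0},{"linear": [0,0,0],"yaw": -1,"fingers": 0},{"linear": [0,0,0],"yaw": -1,"fingers": 0},{"linear": [0,0,0],"yaw": -1,"fingers": 0},{"linear": [0,0,0],"yaw": -0.8,"fingers": 0}]'

```text
clock: 3.9
position: [0.6444, -0.1064, 0.2038]
eef_rot: [-3.141, -0.0, 2.502]
contact_force: [-0.5, -0.5, -0.1]
width: 0.0854
grip_force: 0.0
```

```bash
cat >> h.py <<'E'
def to(x,y,z,yaw):
    s=monitor.observe(); p=s["position"]; a=s["eef_rot"][2]; d=np.array([x,y,z])-p
    l=np.array([np.cos(a)*d[0]+np.sin(a)*d[1],np.sin(a)*d[0]-np.cos(a)*d[1],-d[2]])/.05
    print("lin",l.round(2),"yaw",round(-((yaw-a+np.pi)%(2*np.pi)-np.pi)/.12,2),"now",p.round(4),round(a,3),"w",round(s["width"],4),"q",s["joint_pos"].round(2),"t",s["clock"])
E
python3 -c "
from h import *
to(.661,-.0895,.068,2.49)"
```

```text
lin [-0.06  0.47  2.72] yaw 0.1 now [ 0.6444 -0.1064  0.2038] 2.502 w 0.0854 q [ 0.52  0.46 -0.61  1.63  0.28  1.15  0.77] t 3.9
```

Request:
arm_command --commands '[{"linear": [-0.06,0.47,0],"yaw": 0.1,"fingers": 0},{"linear": [0,0,0.7],"yaw": 0,"fingers": 0},{"linear": [0,0,0.7],"yaw": 0,"fingers": 0},{"linear": [0,0,0.7],"yaw": 0,"fingers": 0},{"linear": [0,0,0.6],"yaw": 0,"fingers": 0}]'

```text
clock: 4.4
position: [0.6604, -0.0894, 0.0671]
eef_rot: [-3.141, -0.001, 2.485]
contact_force: [0.1, -1.1, 0.7]
width: 0.0854
grip_force: 0.0
```

Request:
arm_command --commands '[{"linear": [0,0,0],"yaw": 0,"fingers": 0.6},{"linear": [0,0,0],"yaw": 0,"fingers": 0.8},{"linear": [0,0,0],"yaw": 0,"fingers": 1},{"linear": [0,0,0],"yaw": 0,"fingers": 1},{"linear": [0,0,0],"yaw": 0,"fingers": 1}]' --force 50

```text
clock: 4.9
position: [0.6617, -0.0895, 0.0704]
eef_rot: [3.141, 0.002, 2.485]
contact_force: [0.0, 0.1, 0.2]
width: 0.0126
grip_force: 0.0
```

Request:
arm_command --commands '[{"linear": [0,0,0],"yaw": 0,"fingers": 1},{"linear": [0,0,0],"yaw": 0,"fingers": 1}]'

```text
clock: 5.1
position: [0.6612, -0.0894, 0.0694]
eef_rot: [3.141, 0.0, 2.485]
contact_force: [0.6, -0.5, -0.9]
width: -0.0003
grip_force: 0.0
```

The fingers shut fully without meeting the bar, so I'll look.

```bash
python3 - <<'E'
from h import *
c=cam("top");s=cam("scene")
print(proj(c,[.661,-.0895,.07]),proj(s,[.661,-.0895,.07]))
a=cv2.resize(c["img"][100:220,240:360],(480,480),interpolation=cv2.INTER_CUBIC)
b=cv2.resize(s["img"][160:280,170:290],(480,480)[:2],interpolation=cv2.INTER_CUBIC)
cv2.imwrite("pics/m.png",cv2.resize(np.hstack([a,b])[:,:,::-1],(800,400)))
E
```

```text
[[312.79592309 159.06692854]] [[230.97139543 214.03012281]]
```

View pics/m.png

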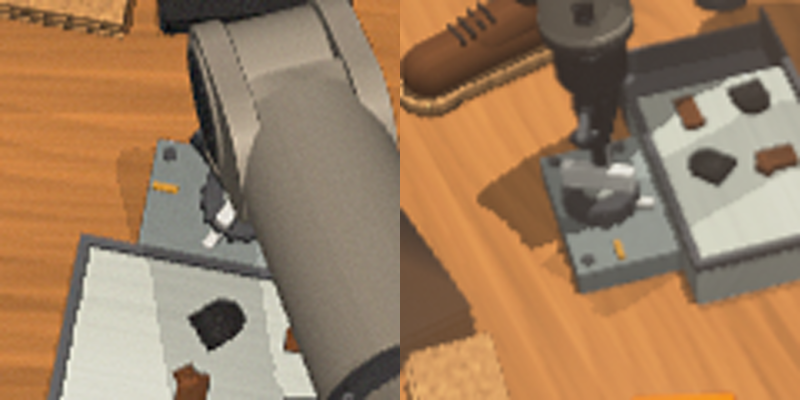

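The fingers stand on the far side of the bar and the collar hasn't moved. I'll compare the projected tool axis with what is seen in the images, using the start images too.

```bash
python3 - <<'E'
from h import *
c=cam("top");s=cam("scene")
st=monitor.observe(); p=st["position"];print(p,st["width"])
ax=[p+[0,0,h] for h in(0,.02,.05,.1,.15)]
print("scene axis crop",(((proj(s,ax)-[170,160])*3.333)+[400,0]).round())
print("start tcp",proj(c,[.238,-.632,.204]),proj(s,[.238,-.632,.204]))
b=world(s,[[170+(565-400)*.3,160+172*.3],[170+(632-400)*.3,160+172*.3]],.092);print("bar top ends scene",b)
a=.92; 
bar=[(x,y,z) for z in(.092,.062) for x,y,_ in T([.661,-.0895,a],[(.008,.04,0),(-.008,.04,0),(-.008,-.04,0),(.008,-.04,0)])]
print(((proj(s,bar)-[170,160])*3.333+[400,0]).round())
i0=cv2.imread("pics/scene0.png");im=s["img"][:,:,::-1]
A=cv2.resize(i0[195:255,200:260],(390,390),interpolation=cv2.INTER_CUBIC);B=cv2.resize(im[180:240,200:260],(390,390),interpolation=cv2.INTER_CUBIC)
for q in proj(s,ax[:3]): cv2.circle(B,tuple(((q-[200,180])*6.5).astype(int)),3,(0,0,255),1)
for q in proj(s,bar): cv2.circle(B,tuple(((q-[200,180])*6.5).astype(int)),2,(0,255,0),-1)
cv2.imwrite("pics/m2.png",np.hstack([A,B]))
E
```

```text
[ 0.66103674 -0.08931673  0.06902037] 5.84673390903211e-05
scene axis crop [[603. 181.]
 [602. 168.]
 [599. 148.]
 [595. 113.]
 [591.  77.]]
start tcp [[507.68791039 302.54781811]] [[267.63367642  83.6087959 ]]
bar top ends scene [[ 0.69966855 -0.09911499  0.092     ]
 [ 0.63600731 -0.06473612  0.092     ]]
[[636. 175.]
 [639. 165.]
 [568. 157.]
 [564. 167.]
 [638. 194.]
 [641. 184.]
 [570. 176.]
 [566. 186.]]
```

View pics/m2.png

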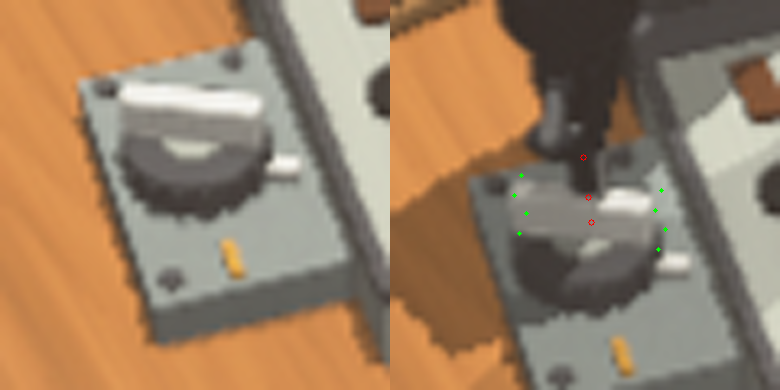

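Both views put the bar roughly where it was predicted, but the visible finger end sits right at the bar's top edge. I'll check the fingertip location numerically in the saved start image.

```bash
python3 - <<'E'
from h import *
i=cv2.imread("pics/scene0.png",0)
print("scene0 x252..290 y62..94")
for y in range(60,96,1): print(y,"".join(" .:-=+*#%@"[::-1][min(9,v//16)] for v in i[y,252:290]))
i=cv2.imread("pics/top0.png",0)
print("top0 x490..540 y294..332")
for y in range(294,332): print(y,"".join(" .:-=+*#%@"[::-1][min(9,v//16)] for v in i[y,490:545]))
c=cam("scene");i=cv2.cvtColor(c["img"],cv2.COLOR_RGB2GRAY)
print("now x210..250,y185..228")
for y in range(185,228): print(y,"".join(" .:-=+*#%@"[::-1][min(9,v//16)] for v in i[y,210:250]))
E
```

```text
scene0 x252..290 y62..94
60 *#########################***+==+*****
61 ***#######*##########**###**#+=-+*****
62 ****#####++***######***###*##+. -*****
63 **++*####+++++*####*++*######=  :*****
64 **+++**###++==++**#*+**######=  :*****
65 **+++**###++=====+*##**######+  :+****
66 **++++*###++=-:. .=##*:+##**#*  :+****
67 **++++*###*+-     .=*#.-*#**##  :+****
68 **+++++###*=:       =#==*#####  :+****
69 **+++++###+=::.     :*#######+. :+****
70 +*+++++*##+-:--.     =*#####+:  :+****
71 =+++==+***=-::--.    :+###+-.   :+****
72 -==---=+==-::::::.   :+*##-     :+****
73 ------:--:::::::::.  :=*##.     .+****
74 -::::::::::::::::::  :=+##:     .=****
75 :::::::::::::::::::: :-*##-     .+****
76 :::::::::::::::::::::--+##-    .=+****
77 :::::::::::::::::::::==+#*: .:::=+****
78 ::::::::::::::::::--===++=-:::::=+****
79 ::::::::::::::-====+++==--::::::=+****
80 :::::::::::--==+++++++=-::::::::=+****
81 ::::::::====++++++++++=-::::::::=+****
82 ::::--==++++++++++++++=--:::::::=+****
83 :====+++++++++++++++++=--:::::::=+****
84 =+++++++++++++++++++++=--:::::::=+****
85 ++++++++++++++++++++++
[... 3987 characters left out ...]
==----::............             :+===
213 --==-----:..:..............        :=+==
214 --==-----::::................ .:   :=+==
215 ---==-----::................. :-.  .-===
216 ---==---======--:::::.........-=.   -===
217 ---==---=++***+=----    :--:::-=.   .-=+
218 ----==--=++****+=--.  .:-==---++     -=+
219 ----==--=+******+==:::-=======+=     .-+
220 -----=--=+*******++=-====-===+=       -=
221 -----==-=+********=====---=+++=.      .-
222 -----==--+*******=========++**+--:::.  -
223 ------=--=******++=====+++++**-.....   -
224 ------==--+*****+++++++++**+++.        -
225 ------=+===++****+**+++++*++:.         .
226 -------======+******+++++++:            
227 -------========++**+++++:-:
```

In both the start image and this one, the fingertips appear about 25–30 mm higher than the reported TCP. That would explain the fingers closing above the bar. I'll probe gently downward with them shut to measure the offset, since the bar top is at 92 mm.

Request:
arm_command --commands '[{"linear": [0,0,0.03],"yaw": 0,"fingers": 1},{"linear": [0,0,0.03],"yaw": 0,"fingers": 1}]'

```text
clock: 5.55
position: [0.661, -0.0893, 0.0659]
eef_rot: [3.142, -0.0, 2.485]
contact_force: [-0.1, -0.1, -0.6]
width: -0.0002
grip_force: 0.0
```

Request:
arm_command --commands '[{"linear": [0,0,0.03],"yaw": 0,"fingers": 1},{"linear": [0,0,0],"yaw": 0,"fingers": 1}]'

```text
clock: 5.75
position: [0.661, -0.0893, 0.0648]
eef_rot: [-3.141, 0.0, 2.485]
contact_force: [-2.5, 0.3, 7.0]
width: -0.0001
grip_force: 3.4
```

Contact came at a reported z of 0.065, where the true height is 0.092. The fingertips are therefore 27 mm above the reported TCP, and I'll use true = reported + 0.027 from here. Next I'll lift, open, descend and grip.

Request:
arm_command --commands '[{"linear": [0,0,-0.6],"yaw": 0,"fingers": 1},{"linear": [0,0,0],"yaw": 0,"fingers": 0},{"linear": [0,0,0],"yaw": 0,"fingers": 0},{"linear": [0,0,0],"yaw": 0,"fingers": 0},{"linear": [0,0,0],"yaw": 0,"fingers": 0}]'

```text
clock: 6.25
position: [0.6606, -0.0893, 0.0937]
eef_rot: [-3.141, -0.001, 2.485]
contact_force: [-0.1, -0.4, -0.3]
width: 0.0581
grip_force: 0.0
```

Request:
arm_command --commands '[{"linear": [0,0,0],"yaw": 0,"fingers": 0},{"linear": [0,0,0],"yaw": 0,"fingers": 0},{"linear": [0,0,0.4],"yaw": 0,"fingers": 0},{"linear": [0,0,0.4],"yaw": 0,"fingers": 0},{"linear": [0,0,0.26],"yaw": 0,"fingers": 0}]'

```text
clock: 6.75
position: [0.6604, -0.0894, 0.0401]
eef_rot: [-3.141, -0.001, 2.485]
contact_force: [0.1, 0.6, 0.2]
width: 0.0856
grip_force: 0.0
```

Request:
arm_command --commands '[{"linear": [0,0,0],"yaw": 0,"fingers": 1},{"linear": [0,0,0],"yaw": 0,"fingers": 1},{"linear": [0,0,0],"yaw": 0,"fingers": 1},{"linear": [0,0,0],"yaw": 0,"fingers": 1},{"linear": [0,0,0],"yaw": 0,"fingers": 1}]'

```text
clock: 7.25
position: [0.6621, -0.0886, 0.0426]
eef_rot: [3.14, 0.001, 2.485]
contact_force: [-4.6, -6.0, -2.7]
width: 0.0151
grip_force: 50.1
```

Request:
arm_command --commands '[{"linear": [0,0,0],"yaw": 0,"fingers": 1},{"linear": [0,0,0],"yaw": 0,"fingers": 1}]'

```text
clock: 7.45
position: [0.662, -0.0887, 0.0425]
eef_rot: [3.14, 0.001, 2.485]
contact_force: [2.3, 3.1, 6.8]
width: 0.0151
grip_force: 51.5
```

The bar is gripped. A yaw of 2.485 puts the collar at about 1.067, so I'll turn to a yaw of 1.417, which is +8.9 units.

Request:
arm_command --commands '[{"linear": [0,0,0],"yaw": 0.4,"fingers": 1},{"linear": [0,0,0],"yaw": 0.7,"fingers": 1},{"linear": [0,0,0],"yaw": 0.7,"fingers": 1},{"linear": [0,0,0],"yaw": 0.7,"fingers": 1},{"linear": [0,0,0],"yaw": 0.7,"fingers": 1}]'

```text
clock: 7.95
position: [0.6636, -0.0873, 0.0426]
eef_rot: [3.136, 0.001, 2.099]
contact_force: [15.3, 7.8, -5.1]
width: 0.0151
grip_force: 50.2
```

Request:
arm_command --commands '[{"linear": [0,0,0],"yaw": 0.7,"fingers": 1},{"linear": [0,0,0],"yaw": 0.7,"fingers": 1},{"linear": [0,0,0],"yaw": 0.7,"fingers": 1},{"linear": [0,0,0],"yaw": 0.7,"fingers": 1},{"linear": [0,0,0],"yaw": 0.7,"fingers": 1}]'

```text
clock: 8.45
position: [0.6659, -0.0864, 0.0426]
eef_rot: [3.132, -0.002, 1.68]
contact_force: [31.3, 11.3, -18.7]
width: 0.0151
grip_force: 49.1
```

Request:
arm_command --commands '[{"linear": [0,0,0],"yaw": 0.7,"fingers": 1},{"linear": [0,0,0],"yaw": 0.7,"fingers": 1},{"linear": [0,0,0],"yaw": 0.6,"fingers": 1},{"linear": [0,0,0],"yaw": 0.2,"fingers": 1},{"linear": [0,0,0],"yaw": 0,"fingers": 1}]'

```text
clock: 8.95
position: [0.6675, -0.0864, 0.0427]
eef_rot: [3.13, -0.005, 1.418]
contact_force: [40.4, 8.8, -24.4]
width: 0.0151
grip_force: 48.9
```

Request:
arm_command --commands '[{"linear": [0,0,0],"yaw": 0,"fingers": 1},{"linear": [0,0,0],"yaw": 0,"fingers": 1}]'

```text
clock: 9.15
position: [0.6675, -0.0864, 0.0427]
eef_rot: [3.13, -0.005, 1.419]
contact_force: [40.7, 9.1, -23.6]
width: 0.0151
grip_force: 48.9
```

The side force shows the axis lies a few mm toward +x, near (0.668,-0.086). I'll relieve the strain, release and lift clear to look.

Request:
arm_command --commands '[{"linear": [0.05,0.13,0],"yaw": 0,"fingers": 1},{"linear": [0,0,0],"yaw": 0,"fingers": 1}]'

```text
clock: 9.35
position: [0.6676, -0.0865, 0.0425]
eef_rot: [-3.14, -0.001, 1.417]
contact_force: [-8.6, 7.3, 17.1]
width: 0.015
grip_force: 55.3
```

Request:
arm_command --commands '[{"linear": [0,0,0],"yaw": 0,"fingers": 0},{"linear": [0,0,0],"yaw": 0,"fingers": 0},{"linear": [0,0,0],"yaw": 0,"fingers": 0},{"linear": [0,0,0],"yaw": 0,"fingers": 0},{"linear": [0,0,0],"yaw": 0,"fingers": 0}]'

```text
clock: 9.85
position: [0.6678, -0.088, 0.0415]
eef_rot: [-3.142, 0.0, 1.417]
contact_force: [0.4, 0.0, -0.7]
width: 0.0849
grip_force: 0.0
```

Request:
arm_command --commands '[{"linear": [0,0,-0.5],"yaw": 0,"fingers": 0},{"linear": [0,0,-0.8],"yaw": 0,"fingers": 0},{"linear": [0,0,-0.8],"yaw": 0,"fingers": 0},{"linear": [0.8,0,-0.8],"yaw": 0,"fingers": 0},{"linear": [0.9,0,0],"yaw": 0,"fingers": 0}]'

```text
clock: 10.35
position: [0.6828, -0.0102, 0.1877]
eef_rot: [3.134, -0.0, 1.412]
contact_force: [1.9, 0.0, -0.5]
width: 0.0856
grip_force: 0.0
```

Request:
arm_command --commands '[{"linear": [0.9,0,0],"yaw": 0,"fingers": 0},{"linear": [0.9,-0.3,0],"yaw": 0,"fingers": 0},{"linear": [0.9,-0.3,0],"yaw": 0,"fingers": 0},{"linear": [0.9,-0.3,0],"yaw": 0,"fingers": 0},{"linear": [0.5,-0.3,0],"yaw": 0,"fingers": 0}]'

```text
clock: 10.85
position: [0.6512, 0.2079, 0.1819]
eef_rot: [-3.141, -0.002, 1.42]
contact_force: [-0.3, 0.3, 0.3]
width: 0.0854
grip_force: 0.0
```

```bash
python3 - <<'E'
from h import *
c=cam("top"); s=cam("scene"); to(.481,.359,.2,.3075)
A=cv2.resize(c["img"][134:256,250:350,::-1],None,fx=4,fy=4,interpolation=cv2.INTER_CUBIC)
B=cv2.resize(s["img"][180:260,200:290,::-1],(390,488),interpolation=cv2.INTER_CUBIC)[:A.shape[0]]
cv2.imwrite("pics/c2.png",np.hstack([A,B]))
E
```

```text
lin [ 2.47 -3.78 -0.36] yaw 9.3 now [0.6501 0.2092 0.1821] 1.424 w 0.0852 q [-0.13  0.48 -0.39  1.59  0.2   1.11 -0.71] t 10.95
```

View pics/c2.png

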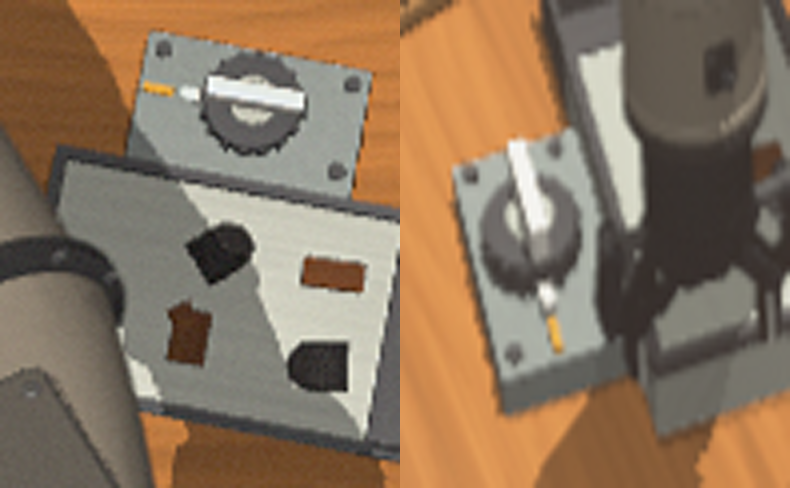

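The pointer sits next to the brass mark. I'll measure the angle exactly from the bar and pointer pixels.

```bash
python3 - <<'E'
from h import *
c=cam("top"); im=c["img"].astype(int)
sub=im[150:168,285:330]; m=sub.min(2)
ys,xs=np.where(m>205); P=np.c_[xs+285,ys+150].astype(float)
n,lab,st,ce=cv2.connectedComponentsWithStats((m>205).astype(np.uint8)); print(st[1:,[0,1,4]],(ce[1:]+[285,150]).round(1))
k=1+np.argmax(st[1:,4]); q=np.argwhere(lab==k)[:,::-1]+[285,150.]
w=world(c,q,.092)[:,:2]; v=np.linalg.svd(w-w.mean(0))[2][0]; v*=np.sign(v[1])
print("bar mid",w.mean(0),"yaw",np.arctan2(-v[0],v[1]))
# mark
r,g,b=[im[145:168,278:300,i] for i in range(3)]
y,x=np.where((r-b>110)&(r>170)); M=np.c_[x+278,y+145.]; M=M[(M[:,0]<295)&(M[:,1]>150)];mk=world(c,M,.037)[:,:2]; print("mark n",len(M),M.mean(0),mk.mean(0))
# rims: bed direction by bright-surface minAreaRect from start image
i0=cv2.imread("pics/top0.png"); s=(i0.min(2)>150)&(i0.max(2).astype(int)-i0.min(2)<30); s[:165]=0;s[250:]=0;s[:,:255]=0;s[:,355:]=0
s=cv2.morphologyEx(s.astype(np.uint8),cv2.MORPH_CLOSE,np.ones((31,31)))
cnt=max(cv2.findContours(s,0,2)[0],key=cv2.contourArea); box=cv2.boxPoints(cv2.minAreaRect(cnt)); wb=world(c,box,.05); print(wb[:,:2].round(4), "edges yaw",[np.arctan2(*(-(wb[i-1]-wb[i]))[:2]*[1,-1]).round(4) for i in range(4)],"len",[np.linalg.norm(wb[i]-wb[i-1]).round(3) for i in range(4)])
E
```

```text
[[ 17   3 102]
 [ 10   6  12]] [[313.5 156.6]
 [297.1 156.9]]
bar mid [ 0.66421064 -0.0899095 ] yaw -0.15919857449571273
mark n 63 [282.82539683 154.85714286] [0.68001817 0.00798932]
[[ 0.4343  0.0878]
 [ 0.6841  0.051 ]
 [ 0.64   -0.2273]
 [ 0.3925 -0.1858]] edges yaw [np.float64(2.9901), np.float64(1.4244), np.float64(-0.1571), np.float64(-1.7372)] len [np.float64(0.277), np.float64(0.252), np.float64(0.282), np.float64(0.251)]
```

The bar's yaw is -0.159 and the bed's is about -0.155, so the collar is on its mark to within 0.01 rad. Next I'll move over the scraper.

Request:
arm_command --commands '[{"linear": [0.49,-0.75,0],"yaw": 0,"fingers": 0},{"linear": [0.49,-0.75,0],"yaw": 0,"fingers": 0},{"linear": [0.49,-0.75,0],"yaw": 0,"fingers": 0},{"linear": [0.49,-0.75,0],"yaw": 0,"fingers": 0},{"linear": [0.49,-0.75,0],"yaw": 0,"fingers": 0}]'

```text
clock: 11.5
position: [0.4855, 0.3527, 0.1821]
eef_rot: [3.141, 0.0, 1.415]
contact_force: [1.1, 0.2, 0.1]
width: 0.0857
grip_force: 0.0
```

Request:
arm_command --commands '[{"linear": [0,0,0],"yaw": 1,"fingers": 0},{"linear": [0,0,0],"yaw": 1,"fingers": 0},{"linear": [0,0,0],"yaw": 1,"fingers": 0},{"linear": [0,0,0],"yaw": 1,"fingers": 0},{"linear": [0,0,0],"yaw": 1,"fingers": 0}]'

```text
clock: 12.0
position: [0.4869, 0.3518, 0.182]
eef_rot: [3.141, -0.0, 0.81]
contact_force: [-0.2, -0.1, -0.5]
width: 0.0852
grip_force: 0.0
```

Request:
arm_command --commands '[{"linear": [0,0,0],"yaw": 1,"fingers": 0},{"linear": [0,0,0],"yaw": 1,"fingers": 0},{"linear": [0,0,0],"yaw": 1,"fingers": 0},{"linear": [0,0,0],"yaw": 1,"fingers": 0},{"linear": [0,0,0],"yaw": 0.3,"fingers": 0}]'

```text
clock: 12.5
position: [0.4869, 0.3519, 0.182]
eef_rot: [3.141, -0.0, 0.294]
contact_force: [-0.1, 0.5, 0.5]
width: 0.0855
grip_force: 0.0
```

```bash
python3 -c "
from h import *
to(.481,.359,.020,.3)"
```

```text
lin [-0.07 -0.17  3.24] yaw -0.05 now [0.4869 0.3519 0.182 ] 0.294 w 0.0855 q [-0.52  0.34 -0.26  1.79  0.1   1.03 -2.1 ] t 12.5
```

Request:
arm_command --commands '[{"linear": [-0.07,-0.17,0],"yaw": 0,"fingers": 0},{"linear": [0,0,0.9],"yaw": 0,"fingers": 0},{"linear": [0,0,0.9],"yaw": 0,"fingers": 0},{"linear": [0,0,0.8],"yaw": 0,"fingers": 0},{"linear": [0,0,0.4],"yaw": 0,"fingers": 0}]'

```text
clock: 13.0
position: [0.4787, 0.3589, 0.0286]
eef_rot: [3.14, 0.003, 0.302]
contact_force: [0.9, -0.8, 0.6]
width: 0.0853
grip_force: 0.0
```

Request:
arm_command --commands '[{"linear": [0,0,0.24],"yaw": 0,"fingers": 0},{"linear": [0,0,0],"yaw": 0,"fingers": 1},{"linear": [0,0,0],"yaw": 0,"fingers": 1},{"linear": [0,0,0],"yaw": 0,"fingers": 1},{"linear": [0,0,0],"yaw": 0,"fingers": 1}]'

```text
clock: 13.5
position: [0.4807, 0.3607, 0.0212]
eef_rot: [-3.141, -0.002, 0.301]
contact_force: [-0.6, -0.1, 0.1]
width: 0.0284
grip_force: 0.0
```

Request:
arm_command --commands '[{"linear": [0,0,0],"yaw": 0,"fingers": 1},{"linear": [0,0,0],"yaw": 0,"fingers": 1},{"linear": [0,0,0],"yaw": 0,"fingers": 1}]' --force 90

```text
clock: 13.8
position: [0.4806, 0.3606, 0.0211]
eef_rot: [-3.141, -0.002, 0.301]
contact_force: [-2.1, -2.4, 7.9]
width: 0.0232
grip_force: 87.5
```

Gripped: the opening is 23 mm at reported z 0.021 with the underside at 4 mm. On the bed the reported z should therefore be about 0.068. I'll lift and carry it to the back of the bed.

Request:
arm_command --commands '[{"linear": [0,0,-0.4],"yaw": 0,"fingers": 1},{"linear": [0,0,-0.8],"yaw": 0,"fingers": 1},{"linear": [0,0,-0.8],"yaw": 0,"fingers": 1},{"linear": [0,0,-0.8],"yaw": 0,"fingers": 1},{"linear": [0,0,-0.4],"yaw": 0,"fingers": 1}]'

```text
clock: 14.3
position: [0.4808, 0.361, 0.1839]
eef_rot: [-3.14, -0.004, 0.301]
contact_force: [0.3, -0.2, -2.1]
width: 0.0228
grip_force: 88.7
```

Request:
arm_command --commands '[{"linear": [-0.08,0.4,0],"yaw": 0,"fingers": 1},{"linear": [-0.16,0.8,0],"yaw": 0,"fingers": 1},{"linear": [-0.16,0.8,0],"yaw": 0,"fingers": 1},{"linear": [-0.16,0.8,0],"yaw": 0,"fingers": 1},{"linear": [-0.16,0.8,0],"yaw": 0,"fingers": 1}]'

```text
clock: 14.8
position: [0.4988, 0.176, 0.1803]
eef_rot: [-3.142, -0.001, 0.301]
contact_force: [1.2, 0.0, -1.5]
width: 0.0227
grip_force: 88.8
```

Request:
arm_command --commands '[{"linear": [-0.16,0.8,0],"yaw": 0,"fingers": 1},{"linear": [-0.16,0.8,0],"yaw": 0,"fingers": 1},{"linear": [-0.16,0.8,0],"yaw": 0,"fingers": 1},{"linear": [-0.16,0.6,0],"yaw": 0,"fingers": 1},{"linear": [0,0,0],"yaw": 0.5,"fingers": 1}]'

```text
clock: 15.3
position: [0.5126, 0.02, 0.1802]
eef_rot: [3.14, 0.0, 0.235]
contact_force: [0.4, 0.7, -2.6]
width: 0.0228
grip_force: 88.9
```

Request:
arm_command --commands '[{"linear": [0,0,0],"yaw": 0.9,"fingers": 1},{"linear": [0,0,0],"yaw": 0.9,"fingers": 1},{"linear": [0,0,0],"yaw": 0.9,"fingers": 1},{"linear": [0,0,0],"yaw": 0.58,"fingers": 1},{"linear": [0,0,0],"yaw": 0,"fingers": 1}]'

```text
clock: 15.8
position: [0.5127, 0.0249, 0.1802]
eef_rot: [-3.141, -0.0, -0.154]
contact_force: [0.4, 0.2, -2.4]
width: 0.0228
grip_force: 88.8
```

```bash
python3 -c "
from h import *
to(.516,.024,.069,-.155)
c=cam('top');crop(c,230,120,390,256,4,'pics/d1.png')"
```

```text
lin [0.07 0.01 2.22] yaw 0.01 now [0.5127 0.0249 0.1802] -0.154 w 0.0228 q [-0.13  0.19 -0.05  1.99  0.01  0.96 -1.91] t 15.8
```

View pics/d1.png

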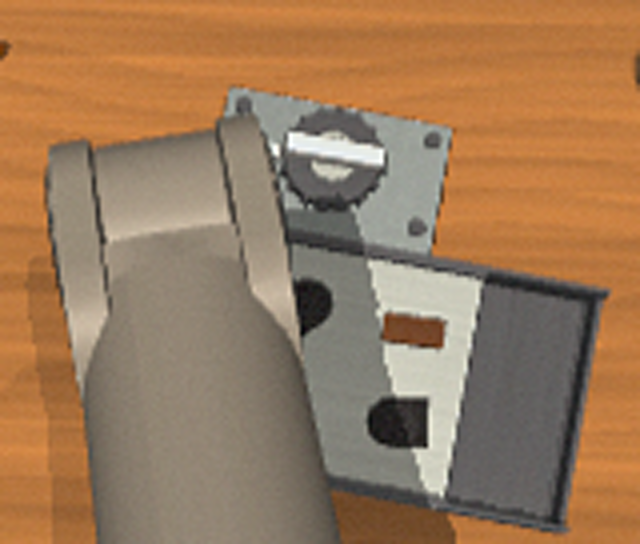

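The arm hides the scraper, and the chips are undisturbed. I'll lower onto the bed and check the contact force.

Request:
arm_command --commands '[{"linear": [0.05,0,0.6],"yaw": 0,"fingers": 1},{"linear": [0,0,0.7],"yaw": 0,"fingers": 1},{"linear": [0,0,0.6],"yaw": 0,"fingers": 1},{"linear": [0,0,0.26],"yaw": 0,"fingers": 1},{"linear": [0,0,0],"yaw": 0,"fingers": 1}]'

```text
clock: 16.35
position: [0.5143, 0.0244, 0.0708]
eef_rot: [3.141, 0.003, -0.151]
contact_force: [-0.1, 1.1, -1.3]
width: 0.023
grip_force: 88.9
```

Request:
arm_command --commands '[{"linear": [0,0,0.03],"yaw": 0,"fingers": 1},{"linear": [0,0,0],"yaw": 0,"fingers": 1}]'

```text
clock: 16.55
position: [0.5162, 0.0246, 0.0717]
eef_rot: [-3.141, -0.002, -0.153]
contact_force: [0.1, -0.1, -2.4]
width: 0.0232
grip_force: 88.9
```

Request:
arm_command --commands '[{"linear": [0,0,0.02],"yaw": 0,"fingers": 1},{"linear": [0,0,0],"yaw": 0,"fingers": 1}]'

```text
clock: 16.75
position: [0.5157, 0.0246, 0.0701]
eef_rot: [-3.141, -0.001, -0.153]
contact_force: [0.6, -0.7, -3.6]
width: 0.0229
grip_force: 88.9
```

Request:
arm_command --commands '[{"linear": [0,0,0.04],"yaw": 0,"fingers": 1},{"linear": [0,0.15,0],"yaw": 0,"fingers": 1},{"linear": [0,0.3,0],"yaw": 0,"fingers": 1}]'

```text
clock: 17.05
position: [0.5118, 0.0026, 0.0674]
eef_rot: [-3.141, 0.0, -0.151]
contact_force: [0.2, -0.4, -2.2]
width: 0.0232
grip_force: 88.9
```

Request:
arm_command --commands '[{"linear": [0,0.3,0],"yaw": 0,"fingers": 1},{"linear": [0,0.3,0],"yaw": 0,"fingers": 1},{"linear": [0,0.3,0],"yaw": 0,"fingers": 1},{"linear": [0,0.3,0],"yaw": 0,"fingers": 1},{"linear": [0,0.3,0],"yaw": 0,"fingers": 1}]'

```text
clock: 17.55
position: [0.5001, -0.0729, 0.0674]
eef_rot: [-3.142, 0.0, -0.153]
contact_force: [0.0, 1.3, -1.9]
width: 0.0232
grip_force: 89.0
```

```bash
python3 -c "
from h import *
p=np.array([.5025,-.0648]);R2=np.array([[np.cos(-.154),-np.sin(-.154)],[np.sin(-.154),np.cos(-.154)]])
s=monitor.observe();print('bed xy',R2.T@(s['position'][:2]-p),s['contact_force'])
t=p+R2@[0,-.139];to(t[0],t[1],.068,-.154)"
```

```text
bed xy [-0.0010878 -0.0083998] [ 0.02597363  1.25890938 -1.879212  ]
lin [ 0.02  2.61 -0.01] yaw 0.01 now [ 0.5001 -0.0729  0.0674] -0.153 w 0.0232 q [ 0.04  0.33 -0.02  2.1   0.01  0.71 -1.72] t 17.55
```

Request:
arm_command --commands '[{"linear": [0,0.3,0],"yaw": 0,"fingers": 1},{"linear": [0,0.3,0],"yaw": 0,"fingers": 1},{"linear": [0,0.3,0],"yaw": 0,"fingers": 1},{"linear": [0,0.3,0],"yaw": 0,"fingers": 1},{"linear": [0,0.3,0],"yaw": 0,"fingers": 1}]'

```text
clock: 18.05
position: [0.4885, -0.147, 0.0674]
eef_rot: [-3.142, 0.0, -0.153]
contact_force: [0.2, 0.6, -3.4]
width: 0.0228
grip_force: 89.0
```

Request:
arm_command --commands '[{"linear": [0,0.3,0],"yaw": 0,"fingers": 1},{"linear": [0,0.3,0],"yaw": 0,"fingers": 1},{"linear": [0,0.3,0],"yaw": 0,"fingers": 1},{"linear": [0,0.2,0],"yaw": 0,"fingers": 1},{"linear": [0,0,0],"yaw": 0,"fingers": 1}]'

```text
clock: 18.55
position: [0.4801, -0.2019, 0.0674]
eef_rot: [3.141, 0.0, -0.155]
contact_force: [0.5, -0.3, -2.4]
width: 0.023
grip_force: 88.7
```

Request:
arm_command --commands '[{"linear": [0,0,-0.4],"yaw": 0,"fingers": 1},{"linear": [0,0,-0.8],"yaw": 0,"fingers": 1},{"linear": [0,-0.6,-0.8],"yaw": 0,"fingers": 1},{"linear": [0,-0.9,-0.3],"yaw": 0,"fingers": 1},{"linear": [0,-0.9,0],"yaw": 0,"fingers": 1}]'

```text
clock: 19.05
position: [0.5003, -0.0801, 0.1852]
eef_rot: [-3.141, -0.005, -0.154]
contact_force: [0.2, 0.5, -3.6]
width: 0.0231
grip_force: 89.2
```

Request:
arm_command --commands '[{"linear": [0,-0.9,0],"yaw": 0,"fingers": 1},{"linear": [0,-0.9,0],"yaw": 0,"fingers": 1},{"linear": [0,-0.9,0],"yaw": 0,"fingers": 1},{"linear": [0,-0.9,0],"yaw": 0,"fingers": 1},{"linear": [0,-0.6,0],"yaw": 0,"fingers": 1}]'

```text
clock: 19.55
position: [0.5304, 0.1301, 0.1825]
eef_rot: [-3.141, 0.0, -0.15]
contact_force: [0.8, 0.6, -3.0]
width: 0.0228
grip_force: 89.3
```

```bash
python3 -c "
from h import *
c=cam('top');s=cam('scene')
A=cv2.resize(c['img'][140:256,250:385,::-1],None,fx=3.3,fy=3.3,interpolation=cv2.INTER_CUBIC)
B=cv2.resize(s['img'][160:256,220:315,::-1],(350,A.shape[0]),interpolation=cv2.INTER_CUBIC)
cv2.imwrite('pics/e1.png',np.hstack([A,B]));to(.469,.3547,.18,.272)"
```

```text
lin [-1.87 -4.24  0.05] yaw -3.49 now [0.5304 0.1315 0.1823] -0.146 w 0.0229 q [-0.2   0.25 -0.18  1.91  0.05  0.99 -2.13] t 19.65
```

View pics/e1.png

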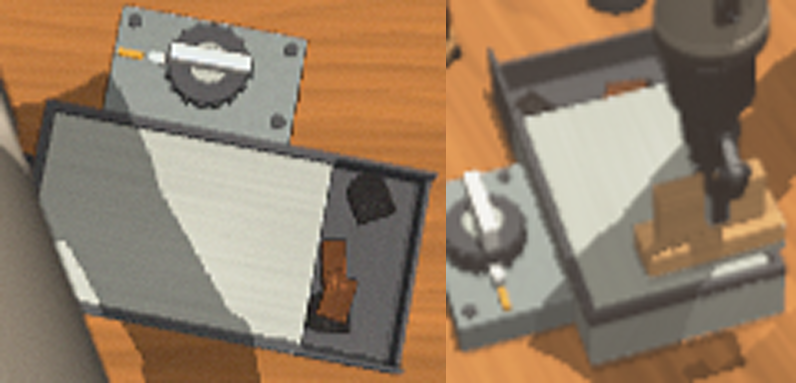

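All four offcuts lie in the trough: one black at (370,200), and the two browns at (335,250) and (335,290) by the second black piece at (330,320). The bed is empty and the pointer is still on the mark. Now I'll take the scraper back to its mat.

Request:
arm_command --commands '[{"linear": [-0.36,-0.85,0],"yaw": 0,"fingers": 1},{"linear": [-0.36,-0.86,0],"yaw": 0,"fingers": 1},{"linear": [-0.36,-0.86,0],"yaw": 0,"fingers": 1},{"linear": [-0.36,-0.85,0],"yaw": 0,"fingers": 1},{"linear": [-0.36,-0.85,0],"yaw": 0,"fingers": 1}]'

```text
clock: 20.15
position: [0.4734, 0.352, 0.1825]
eef_rot: [3.142, -0.0, -0.153]
contact_force: [1.6, -0.7, -3.1]
width: 0.0228
grip_force: 89.4
```

Request:
arm_command --commands '[{"linear": [0,0,0],"yaw": -0.9,"fingers": 1},{"linear": [0,0,0],"yaw": -0.9,"fingers": 1},{"linear": [0,0,0],"yaw": -0.9,"fingers": 1},{"linear": [0,0,0],"yaw": -0.85,"fingers": 1},{"linear": [0,0,0],"yaw": 0,"fingers": 1}]'

```text
clock: 20.65
position: [0.4742, 0.3502, 0.1823]
eef_rot: [3.141, 0.0, 0.275]
contact_force: [0.4, -0.0, -2.6]
width: 0.0229
grip_force: 89.6
```

```bash
python3 -c "
from h import *
to(.472,.356,.022,.28)"
```

```text
lin [-0.01 -0.12  3.21] yaw -0.04 now [0.4742 0.3502 0.1823] 0.275 w 0.0229 q [-0.45  0.33 -0.36  1.81  0.13  1.03 -2.16] t 20.65
```

Request:
arm_command --commands '[{"linear": [0,-0.12,0.5],"yaw": 0,"fingers": 1},{"linear": [0,0,0.9],"yaw": 0,"fingers": 1},{"linear": [0,0,0.9],"yaw": 0,"fingers": 1},{"linear": [0,0,0.5],"yaw": 0,"fingers": 1},{"linear": [0,0,0.2],"yaw": 0,"fingers": 1}]'

```text
clock: 21.15
position: [0.4715, 0.3551, 0.0297]
eef_rot: [3.14, 0.004, 0.27]
contact_force: [0.7, -0.1, -2.5]
width: 0.0231
grip_force: 89.5
```

Request:
arm_command --commands '[{"linear": [0,0,0.1],"yaw": 0,"fingers": 1},{"linear": [0,0,0.08],"yaw": 0,"fingers": 1},{"linear": [0,0,0],"yaw": 0,"fingers": 1}]'

```text
clock: 21.45
position: [0.4733, 0.3567, 0.0243]
eef_rot: [-3.141, -0.001, 0.272]
contact_force: [0.1, -0.1, -2.0]
width: 0.0226
grip_force: 89.5
```

Request:
arm_command --commands '[{"linear": [0,0,0.05],"yaw": 0,"fingers": 1},{"linear": [0,0,0],"yaw": 0,"fingers": 1}]'

```text
clock: 21.65
position: [0.4732, 0.3565, 0.0215]
eef_rot: [-3.141, -0.001, 0.273]
contact_force: [0.3, -0.4, -2.1]
width: 0.023
grip_force: 89.5
```

Request:
arm_command --commands '[{"linear": [0,0,0.02],"yaw": 0,"fingers": 1},{"linear": [0,0,0],"yaw": 0,"fingers": 1}]'

```text
clock: 21.85
position: [0.4731, 0.3564, 0.0211]
eef_rot: [-3.142, -0.001, 0.273]
contact_force: [-5.5, -3.7, 13.3]
width: 0.0228
grip_force: 91.5
```

It is in contact with the mat. I'll release, lift straight up and move off.

Request:
arm_command --commands '[{"linear": [0,0,0],"yaw": 0,"fingers": 0.5},{"linear": [0,0,0],"yaw": 0,"fingers": 0},{"linear": [0,0,0],"yaw": 0,"fingers": 0},{"linear": [0,0,0],"yaw": 0,"fingers": 0},{"linear": [0,0,0],"yaw": 0,"fingers": 0}]'

```text
clock: 22.35
position: [0.4729, 0.3563, 0.0199]
eef_rot: [-3.142, -0.0, 0.273]
contact_force: [0.8, 0.7, 0.0]
width: 0.0852
grip_force: 0.0
```

Request:
arm_command --commands '[{"linear": [0,0,0],"yaw": 0,"fingers": 0},{"linear": [0,0,-0.4],"yaw": 0,"fingers": 0},{"linear": [0,0,-0.8],"yaw": 0,"fingers": 0},{"linear": [0,0,-0.9],"yaw": 0,"fingers": 0},{"linear": [0,0,-0.9],"yaw": 0,"fingers": 0}]'

```text
clock: 22.85
position: [0.4725, 0.3561, 0.1714]
eef_rot: [3.142, 0.001, 0.273]
contact_force: [0.6, -0.2, -0.3]
width: 0.0853
grip_force: 0.0
```

Request:
arm_command --commands '[{"linear": [0,0.8,-0.4],"yaw": 0,"fingers": 0},{"linear": [0,0.8,0],"yaw": 0,"fingers": 0},{"linear": [0,0.8,0],"yaw": 0,"fingers": 0},{"linear": [0,0.8,0],"yaw": 0,"fingers": 0},{"linear": [0,0.4,0],"yaw": 0,"fingers": 0}]'

```text
clock: 23.35
position: [0.5222, 0.1792, 0.19]
eef_rot: [3.141, -0.0, 0.27]
contact_force: [0.7, -0.2, -0.3]
width: 0.0855
grip_force: 0.0
```

```bash
python3 -c "
from h import *
c=cam('top');s=cam('scene');mat=[.46905,.3547,.2717]
im=c['img'][:,:,::-1].copy()
A=cv2.resize(im[134:256,145:390],(780,388),interpolation=cv2.INTER_CUBIC)
u=(proj(c,T([.473,.3565,.273],rect(.065,.022,.034)))-[145,134]+.5)*3.183-.5
cv2.polylines(A,[u.astype(np.int32)],True,(0,0,255),1)
B=cv2.resize(s['img'][255:325,300:390,::-1],(257,200),interpolation=cv2.INTER_CUBIC)
B2=cv2.resize(s['img'][150:255,205:325,::-1],(228,200),interpolation=cv2.INTER_CUBIC)
row=np.zeros((200,780,3),np.uint8);row[:,:257]=B;row[:,270:498]=B2
cv2.imwrite('pics/f1.png',np.vstack([A,row]));st=monitor.observe();print(st['position'],st['clock'])"
```

```text
[0.52236904 0.17943937 0.18995361] 23.45
```

View pics/f1.png

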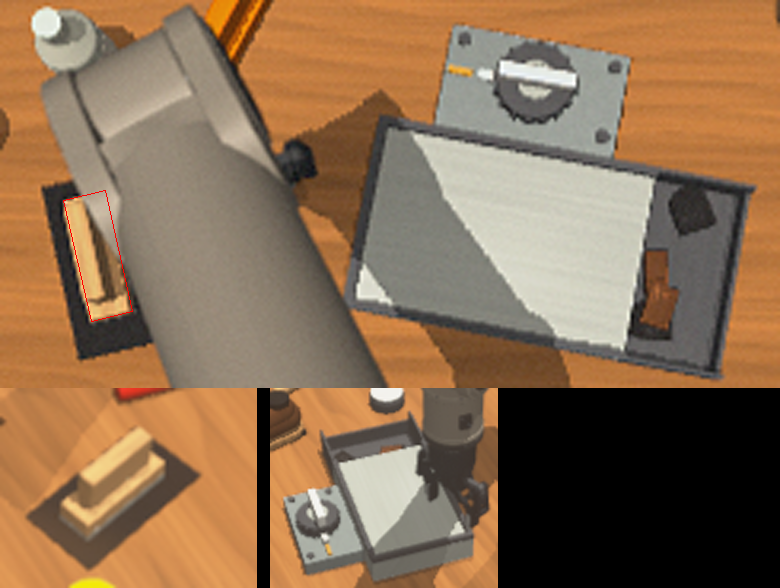

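The scraper stands upright and well inside the mat, with its foot from (65,197) to (131,315). The bed is clear, all four offcuts are in the trough, and the pointer is on the mark. The robot is touching nothing.

```bash
python3 -c "
from plant import ctrl
print(ctrl.close_job())"
```

```text
the job is handed in; nothing more can be done
None
```

I handed the job in at about 23.5 s: the collar is on its mark, all four offcuts are in the trough, and the scraper is upright on its mat. I saw no bystander disturbed, and no verdict came back.

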